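Hang the slide rack on the spring-balanced drain arm

TASK

Pick up the steel slide rack by its top bar, keep it upright, and hang that bar in both notches of the forked spring arm over the drip tray. The arm sinks as it takes the weight: ease the rack down slowly with it and let go only when the arm carries the whole load and is still, so that it neither drops nor springs up. Do not force the arm, and leave the other things on the bench where they are.

Things in the scene. Friction and masses are not known exactly. Their poses are not given: they have to be found in the camera images.
- rack: Open steel slide rack full of slides, 85 (x) x 116 (y) x 40 mm high, with a bail: upright 8 mm rods at y = -54 and 54 mm and between them a round 10 mm bar along y, axis 115 mm above the underside. Origin: centre of the underside, z up. Weighs 0.29 to 0.68 kg, unknown. Hangs upright from the bar in grip or fork; front and back alike. The slides fall out if it tilts over 25 degrees.
- bail_mid (a point): Middle of the rack's top bar, on its axis, 115 mm above the underside; axes as rack (y along the bar). Grip here from above, closing across it: the prongs need the bar 31 to 41 mm either side. Held a little off the arm's arc, the bar wedges on a V flank and friction hides part of the weight: yield until both the level and the vertical force on the grip are gone.
- balancer: Aluminium spring arm with the fork; origin and axes as fork_seat. Empty, it lies at its upper stop, slanting up 0.25 rad; it starts to sink at 1.1 to 2.2 N on the fork, then about 23 mm per newton, 15 to 130 mm in all, never alike (lower stop at 145 mm). Lightly damped: let go off balance, it leaps. It must not swing faster than 0.3 rad/s (75 mm/s at the fork) nor be pressed with over 16 N.
- fork_seat (a point): Point midway between the fork's notches, where the bar's middle lies when seated. Moves with the arm. y across the prongs, along the seated bar; x, level while empty, points to the hinge column. Each of the two prongs (72 mm apart, 62 mm free between) has an upward-open 45-degree V whose lips rise 9 mm above this point, 16 mm before and behind it. A cross piece joins them 85 mm behind.
- fork_tip (a point): Midway between the ends of the aluminium prongs, mid-height (9 mm), 17 mm beyond the seat point and 16 mm lower. The rack comes in level from this side towards the hinge, bar above the lips, body below the prongs, then down. The seat swings on a 250 mm radius about the level hinge, which stands 235 mm above the bench on a white column; a drip tray below (rim 26 mm high).
- slide_box: Closed white plastic slide box, 87 x 102 x 36 mm, loose; a bystander. Origin: centre of the underside.
- reagent: Amber bottle with black cap, 48 mm diameter, 100 mm high, loose; a bystander. Origin: centre of the underside.
- stain_jar: Small open glass jar, 56 mm diameter, 60 mm high, loose; a bystander. Origin: centre of the underside.
There are look-alikes about, which are no part of the job. Of the things like the rack, leave any that is blue, pink or red; of the rest the smaller one is meant.

How it is judged:
On the way, in this order (a step that is already met when the one before it is completed fails the run):
1. the rack is lifted clear of the bench by its bar (height (world z) of rack above 0.04 m and contact force between rack and the fingers above 1 N), for 0.2 s.
2. still held, the rack bears on the fork with its bar in the notches, and the arm has sunk and is still (contact force between rack and the fingers above 1 N and distance between bail_mid and fork_seat below 0.016 m and distance of fork_seat from where it was at the start of the episode above 0.01 m and angular speed of balancer below 0.06 rad/s), for 0.2 s.
At the end, for the whole second after the job is handed in: Released, the rack hangs in both notches: bar middle within 16 mm of the fork's seat point and under 5 mm above it, square within 0.1 rad; fork sunk 10 to 142 mm and still (under 0.08 rad/s); rack upright within 0.2 rad, under 0.04 m/s (distance between bail_mid and fork_seat below 0.016 m and z of bail_mid in the frame of fork_seat below 0.005 m and angle between the y axis of bail_mid and the y axis of fork_seat, either way round below 0.1 rad and angle between rack's own z axis and vertical below 0.2 rad and linear speed of rack below 0.04 m/s and distance of fork_seat from where it was at the start of the episode between 0.01 and 0.142 m and angular speed of balancer below 0.08 rad/s); the robot touches nothing.
It fails at once if the spring arm drops or springs up: it swings faster than 0.3 rad/s (angular speed of balancer above 0.3 rad/s).
It fails at once if the spring arm is pressed with more than 16 N (contact force between anything else and balancer above 16 N).
It fails at once if the rack is tipped by more than 0.45 rad (angle between rack's own z axis and vertical above 0.45 rad).
It fails at once if a bystander is moved by more than 25 mm (distance of any of slide_box, reagent, stain_jar from where it was at the start of the episode above 0.025 m).
It also fails if it takes over 72 s, if anything falls off the work surface, if the arm or the gripper's body presses on something with over 40 N, if the wrist force passes 120 N, or if a joint passes its speed limit or range.

ROBOT

A 6-joint arm with a two-finger parallel gripper is mounted at the origin on the work surface. World frame = base frame: x ahead of the robot, y to its left, z up, the work surface at z = 0. Lengths are in m, angles in rad, forces in N, time in s.
With the tool pointing down it reaches from about 0.35 to 0.975 m from the base axis. Payload 4.9 kg.
Tool frame: the origin (TCP) lies midway between the tips of the shut fingers; the grasp point (between the pads) lies behind it (manip.grasp_offset is the y of the grasp point in the tool frame, in m); y points along the fingers, z is the direction in which the jaws open and shut, and the axes are right-handed (so a half turn about y gives the same grasp; the last joint's range is limited). The gripper opens to 85 mm and grips with 20 to 120 N. Pads are 22 mm wide; open, the fingers measure 114 mm over their backs; the gripper's body (76 mm by 85 mm) begins 54 mm behind the grasp point. The pads swing forward as they close: fully open they stand 13 mm farther back than shut.
Start: joints at [1.158, 0.053, 1.613, -0, 1.476, -0.119], TCP at [0.181, 0.598, 0.231] pointing down, gripper open.
Joint ranges: [-3.01, 3.01], [-1.01, 2.22], [0.06, 2.58], [-1.02, 4.17], [0.09, 2.62], [-3.14, 3.14]. Speed limits (rad/s): [2.57, 2.57, 3.14, 3.14, 3.14, 3.14].

INTERFACE

Orientations are given as a unit quaternion [w, x, y, z].
In Python, from plant import manip gives the robot as it stands. The module is installed in compiled form; this text tells all that it offers.
- The arm moves only by the shell command python3 -m jog 'ROWS'. ROWS is a JSON object of lists of equal length, an entry for each row: "offset": the shift along the world's x, y, z in units of 50 mm (1.0 is 50 mm), a list of three; "angular": the turn, a rotation vector about the world's x, y, z in units of 6 degrees (1.0 is 6 degrees), a list of three; "jaw": the finger opening in mm, from 0 to 85.4. In form: {"offset": [[tx, ty, tz], ...], "angular": [[ax, ay, az], ...], "jaw": [jaw, ...]}. A call has 1 to 12 rows; each row shifts and turns the commanded pose from where the row before left it; what a row does not reach is not made up. A row lasts 1/10 s, in which the tool goes at most 50 mm and 8.59 degrees, less where a joint would pass 70% of its speed; a pose out of reach is approached as far as the arm can. A call is refused whole if a number of a shift passes 1 or a number of a turn 1, either way. A call with a gripper value outside its range is refused whole. The fingers move at their own pace and stop on an object; the grip force is fixed at half the most. Time passes only in rows, so rows that do not move let the fingers close. It gives the time, the measured TCP pose, the force and the opening at its end, in the units of the state.
- manip.state(): the state, without advancing time (a new reading comes with each control period).
- manip.grab_frame(name): name is "scene" or "top"; returns the picture (400x640x3 uint8, blue, green, red); there is no depth.
- manip.camera_model(name): a dict with "fx", "fy", "cx", "cy" (pixels), "rvec" (rotation vector, rad) and "tvec" (3), from world to camera coordinates, as OpenCV has them. Camera axes: x right, y down, z forward; pixel columns grow to the right and rows downward; lengths in m; the calibration is good to about 2 mm. A picture is of the moment at which its call begins. camera_model takes no time and is no camera call.
- manip.job_done(): hands the job in, once; it reports no verdict.
The state is a dict: "time": time; "joint_pos": joint angles; "joint_vel": joint speeds; "joint_efforts": joint torques, N m; "tool_pos": TCP position; "tool_rot": TCP orientation; "contact_force": force on the tool from outside, world axes, zero at the start; "ft_torque": the same for the moment, N m; "gripper_width": opening from 0.0 (shut) to 1.0 (fully open).
Only numpy, scipy, OpenCV 4.12 (cv2) and the standard library are available. Lean on these libraries where they do the work, as an engineer would, in place of code of your own. Each camera call takes 0.05 s, during which the arm holds its last target.

## Working session

There is one attempt and no reset: what is moved stays moved. The work goes in short steps, Python scripts to look and compute and a shell command to move; the robot and the scene stay as the last step left them, time stands still between calls to the robot, and variables do not carry over. Pictures are saved under pics/ and viewed, and the job is handed in when it is done.

```bash
mkdir -p pics; cat > h.py <<'E'
import numpy as np, cv2
from plant import manip
def cam(n):
    c=manip.camera_model(n);R=cv2.Rodrigues(np.array(c['rvec'],float))[0];t=np.array(c['tvec'],float).ravel()
    K=np.array([[c['fx'],0,c['cx']],[0,c['fy'],c['cy']],[0,0,1]]);return K,R,t
def ray(n,u,v):
    K,R,t=cam(n);d=R.T@np.linalg.inv(K)@np.array([u,v,1.]);return -R.T@t,d/np.linalg.norm(d)
def plane(n,u,v,z):
    o,d=ray(n,u,v);return o+d*(z-o[2])/d[2]
def tri(a,b):
    (o1,d1),(o2,d2)=ray('scene',*a),ray('top',*b)
    A=np.c_[d1,-d2];s=np.linalg.lstsq(A,o2-o1,rcond=None)[0]
    p,q=o1+s[0]*d1,o2+s[1]*d2;return (p+q)/2,np.linalg.norm(p-q)
def proj(n,p):
    K,R,t=cam(n);x=K@(R@np.array(p)+t);return x[:2]/x[2]
def snap(n,f):
    i=manip.grab_frame(n);cv2.imwrite('pics/'+f,i);return i
E
python3 - <<'E'
from h import *
s=manip.state();print(s, manip.grasp_offset)
for n in('scene','top'):
    snap(n,n+'0.png');o,d=ray(n,320,200);print(n,o,d)
E
```

```text
{'time': 0.0, 'joint_pos': array([ 1.15798735e+00,  5.33160840e-02,  1.61432259e+00,  1.46648894e-05,
        1.47600869e+00, -1.18998070e-01]), 'joint_vel': array([ 1.18618898e-03, -4.69001561e-04, -1.17061805e-03,  7.46434515e-05,
        2.17257758e-03, -6.57274301e-04]), 'joint_efforts': array([-2.19288131e-04, -3.93687952e+01, -3.70175958e+01, -1.76874814e-04,
        7.07073210e-03, -1.74704394e-05]), 'tool_pos': array([0.18073835, 0.59763103, 0.23007123]), 'tool_rot': array([-0.69879038,  0.7001895 , -0.10370092,  0.10330917]), 'contact_force': array([-0.32765079, -0.23587611, -1.07220543]), 'ft_torque': array([-0.00650193, -0.01971493, -0.04364141]), 'gripper_width': 0.9975781182521959} -0.0187
scene [1.1420355  0.36454403 1.27524303] [-0.46467644 -0.19382326 -0.86400715]
top [0.37627153 0.13706575 1.52582403] [ 0.09488217 -0.00966998 -0.99544154]
```

View pics/scene0.png

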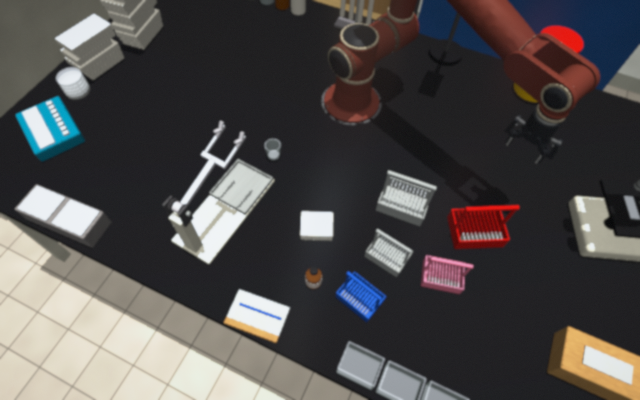

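View pics/top0.png

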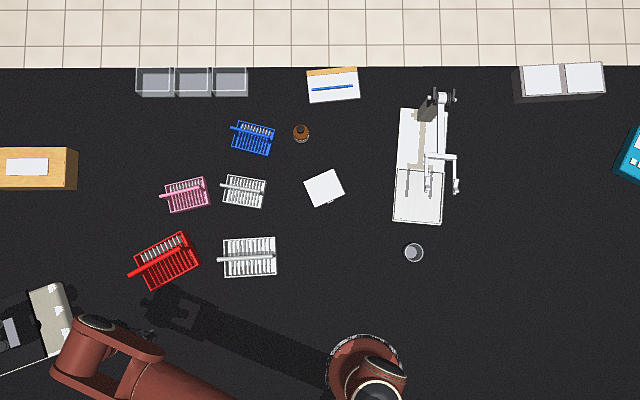

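The target is the smaller white rack, at scene ≈(389,250) and top ≈(244,190). The larger white one at top (249,257) is a look-alike. The fork is at scene ≈(225,145) and top ≈(442,180). I'll zoom in to measure both.

```bash
python3 - <<'E'
import cv2,numpy as np
s=cv2.imread('pics/scene0.png');t=cv2.imread('pics/top0.png')
def c(i,u,v,w,h,k): return cv2.resize(i[v:v+h,u:u+w],None,fx=k,fy=k,interpolation=cv2.INTER_CUBIC)
cv2.imwrite('pics/z1.png',np.hstack([c(s,350,220,80,60,5),c(t,205,160,80,60,5)]))
cv2.imwrite('pics/z2.png',np.hstack([c(s,160,110,110,150,4)[:,:],c(t,385,80,80,150,4)]))
E
```

```text
(no output)
```

View pics/z1.png

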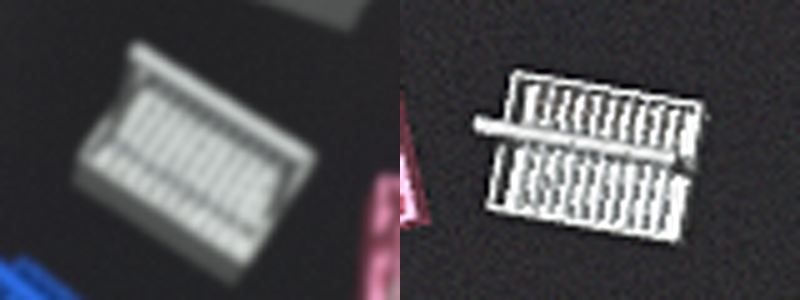

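View pics/z2.png

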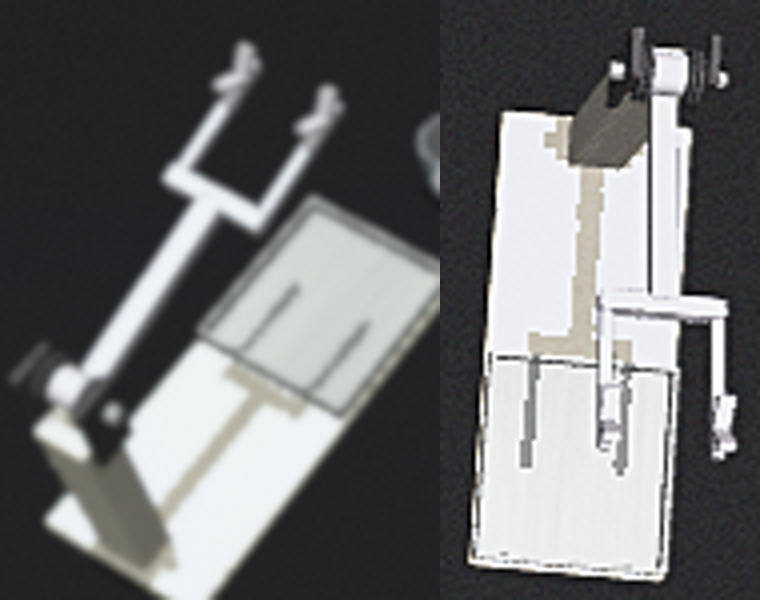

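```bash
python3 - <<'E'
import cv2,numpy as np
s=cv2.imread('pics/scene0.png');t=cv2.imread('pics/top0.png')
def c(i,u,v,w,h,k): 
    o=cv2.resize(i[v:v+h,u:u+w],None,fx=k,fy=k,interpolation=cv2.INTER_NEAREST)
    for a in range(0,w,5): cv2.putText(o,str(u+a),(a*k,8),0,.3,(0,255,255));cv2.line(o,(a*k,0),(a*k,h*k),(0,90,90),1)
    for a in range(0,h,5): cv2.putText(o,str(v+a),(0,a*k+8),0,.3,(0,255,255));cv2.line(o,(0,a*k),(w*k,a*k),(0,90,90),1)
    return o
cv2.imwrite('pics/z3.png',c(s,195,115,55,50,14))
cv2.imwrite('pics/z4.png',c(t,420,145,45,55,10))
cv2.imwrite('pics/z5.png',c(t,415,80,50,40,14))
cv2.imwrite('pics/z6.png',c(s,160,185,50,50,12))
E
```

```text
(no output)
```

View pics/z3.png

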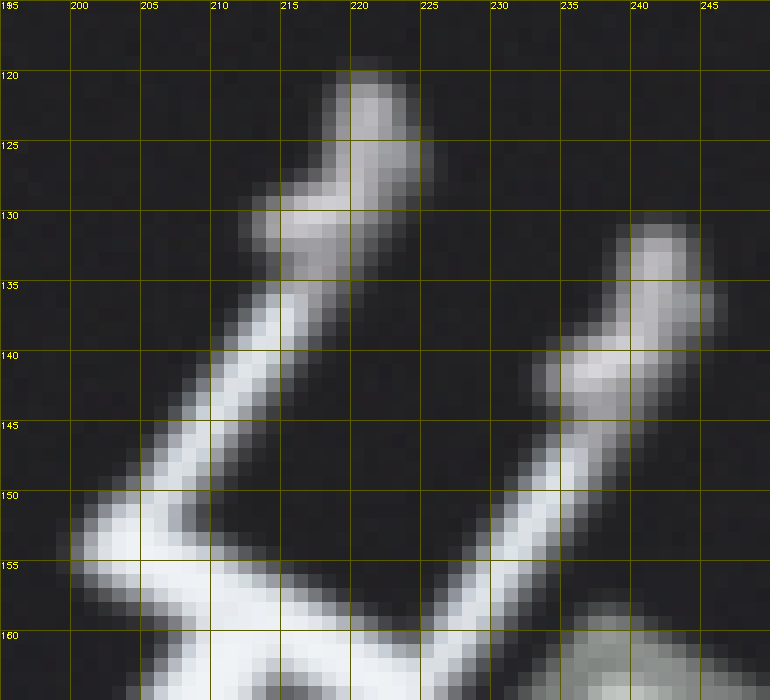

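View pics/z4.png

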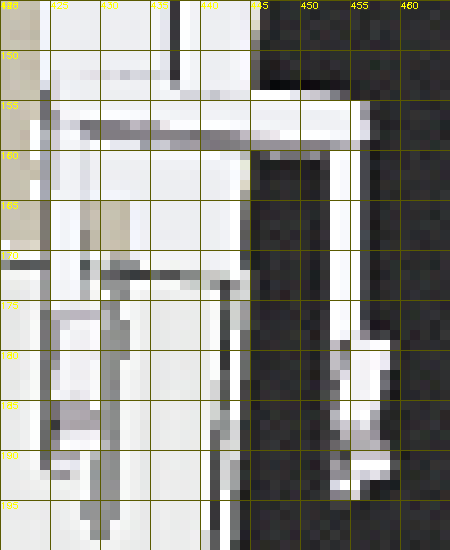

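View pics/z5.png

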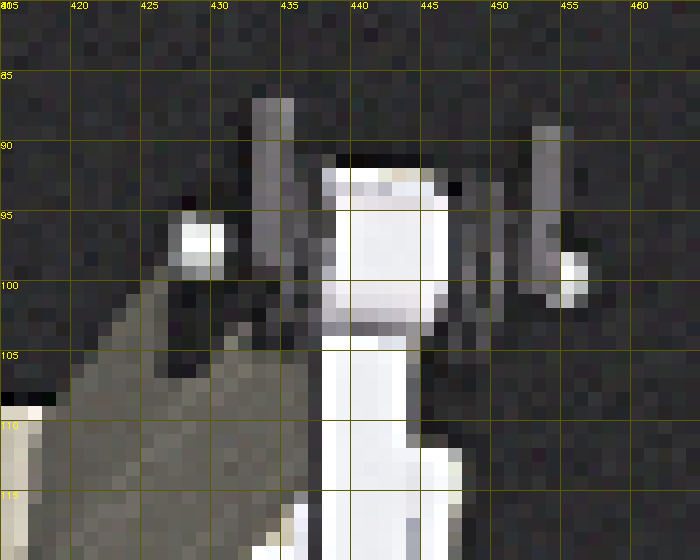

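View pics/z6.png

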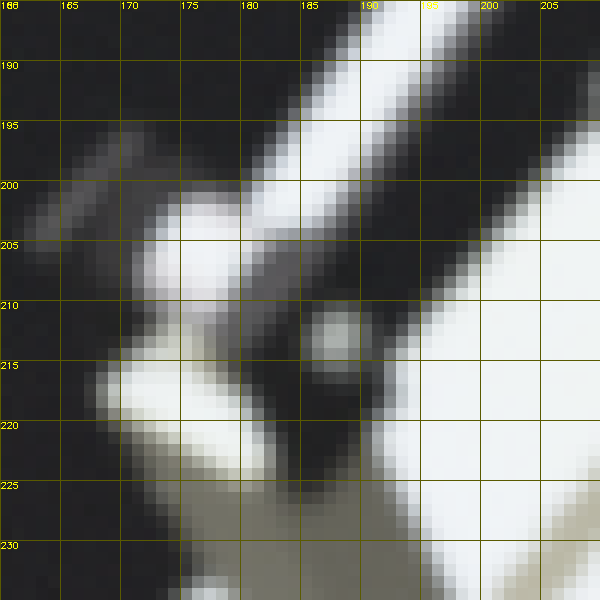

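```bash
python3 - <<'E'
from h import *
np.set_printoptions(precision=4,suppress=True)
print(cam('top')[0][0,0],cam('scene')[0][0,0])
pts={'barL':((412.3,251.0),(221,184.7)),'barR':((377,229.3),(263.3,192.4)),
'tip-y far':((221.5,120.5),(455.5,194)),'tip+y far':((242.5,131.5),(427,192)),
'nearlip-y':((215,130.5),(456.5,180)),'nearlip+y':((236,141.5),(428,177.5)),
'cross-y':((202,153.5),(456,157))}
for k,(a,b) in pts.items():
    p,e=tri(a,b);print(k,p,e*1000, 'reproj',proj('scene',p)-a)
E
```

```text
495.45873948628116 438.90147078914185
barL [0.5564 0.4106 0.1136] 8.560638632330212 reproj [-1.5153 -0.2049]
barR [0.5333 0.2918 0.1081] 11.914682982953604 reproj [-2.0091 -0.2913]
tip-y far [ 0.5055 -0.2142  0.306 ] 4.35483963572362 reproj [0.7652 0.1837]
tip+y far [ 0.5113 -0.1434  0.3018] 2.956592494935439 reproj [0.5217 0.115 ]
nearlip-y [ 0.5407 -0.218   0.299 ] 0.1367875223336663 reproj [-0.0243 -0.0059]
nearlip+y [ 0.5476 -0.1462  0.2975] 1.2021166285453218 reproj [-0.2145 -0.0481]
cross-y [ 0.6056 -0.2289  0.2628] 1.4525072661306597 reproj [-0.2585 -0.0607]
```

```bash
python3 - <<'E'
import cv2,numpy as np
s=cv2.imread('pics/scene0.png');t=cv2.imread('pics/top0.png')
def c(i,u,v,w,h,k): 
    o=cv2.resize(i[v:v+h,u:u+w],None,fx=k,fy=k,interpolation=cv2.INTER_NEAREST)
    for a in range(0,w,5): cv2.putText(o,str(u+a),(a*k,8),0,.3,(0,255,255));cv2.line(o,(a*k,0),(a*k,h*k),(0,90,90),1)
    for a in range(0,h,5): cv2.putText(o,str(v+a),(0,a*k+8),0,.3,(0,255,255));cv2.line(o,(0,a*k),(w*k,a*k),(0,90,90),1)
    return o
cv2.imwrite('pics/z7.png',c(s,360,222,60,55,13))
cv2.imwrite('pics/z8.png',c(t,215,170,55,42,14))
E
```

```text
(no output)
```

View pics/z7.png

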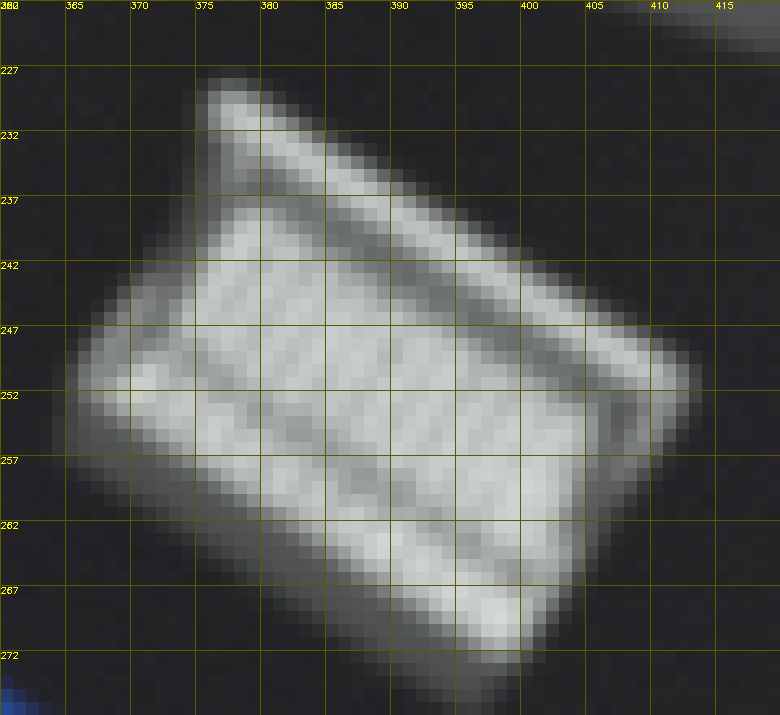

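View pics/z8.png

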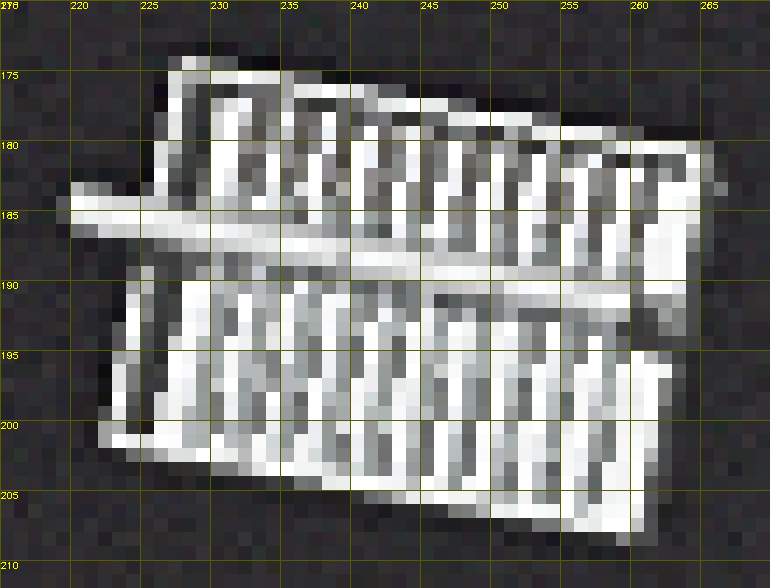

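```bash
python3 - <<'E'
from h import *
np.set_printoptions(precision=4,suppress=True)
P=[]
for a,b in [((411.5,251.2),(220.2,184.9)),((377.2,229.6),(260.2,190.4))]:
    p,e=tri(a,b);print(p,e*1000,proj('scene',p)-a);P.append(p)
d=P[0]-P[1];print(np.linalg.norm(d),'mid',(P[0]+P[1])/2,'bar ang from y',np.arctan2(-d[0],d[1]))
print(plane('top',240.2,187.65,.115))
# fork
q=lambda a,b:tri(a,b)[0]
a=q((215,130.5),(456.5,180));b=q((236,141.5),(428,177.5));d=b-a;print('fork across',np.linalg.norm(d),np.arctan2(-d[0],d[1]))
# hinge
for a,b in [((177,206),(442.5,96))]: print(tri(a,b))
s=manip.state();from scipy.spatial.transform import Rotation as R
w,x,y,z=s['tool_rot'];m=R.from_quat([x,y,z,w]).as_matrix();print(m)
E
```

```text
[0.5565 0.4109 0.112 ] 4.080071181091569 [-0.7216 -0.094 ]
[0.5387 0.2964 0.1188] 5.499917515949725 [-0.9376 -0.1286]
0.11612391838110207 mid [0.5476 0.3537 0.1154] bar ang from y -0.15442270662174057
[0.5481 0.3512 0.115 ]
fork across 0.0721334346956238 -0.09572752173746635
(array([ 0.7734, -0.2035,  0.2474]), np.float64(0.00216063394673638))
[[ 0.9571 -0.0008  0.2896]
 [-0.2896 -0.0017  0.9571]
 [-0.0003 -1.     -0.0018]]
```

```bash
python3 -m jog '{"offset":[[0.6,-0.4,0],[0.6,-0.4,0],[0.6,-0.4,0],[0.6,-0.4,0],[0.6,-0.4,0],[0.6,-0.4,0],[0.6,-0.4,0],[0.6,-0.4,0],[0.6,-0.4,0],[0.6,-0.4,0],[0.6,-0.4,0],[0.6,-0.4,0]],"angular":[[0,0,-1],[0,0,-1],[0,0,-1],[0,0,-1],[0,0,-1],[0,0,-1],[0,0,-1],[0,0,-1],[0,0,-1],[0,0,-1],[0,0,-1],[0,0,-1]],"jaw":[85,85,85,85,85,85,85,85,85,85,85,85]}'
cat >> h.py <<'E'
from scipy.spatial.transform import Rotation as Ro
np.set_printoptions(precision=4,suppress=True)
def st(tgt=None,az=None):
    s=manip.state();w,x,y,z=s['tool_rot'];m=Ro.from_quat([x,y,z,w]).as_matrix()
    a=np.arctan2(m[1,2],m[0,2]);print('t',round(s['time'],2),'tcp',s['tool_pos'],'az',a,'ydir',m[:,1],'F',s['contact_force'],'T',s['ft_torque'],'g',round(s['gripper_width']*85.4,1))
    if tgt is not None: print('units',(np.array(tgt)-s['tool_pos'])/.05,'turn6', (np.degrees(az-a)+90)%180/6-15,'tilt fix',np.degrees(np.cross(m[:,1],[0,0,-1]))/6)
E
python3 -c "
from h import *
st([.548,.3525,.0963],-.154)"
```

```text
time: 1.3
tool_pos: [0.5418, 0.357, 0.2306]
tool_rot: [-0.504, 0.504, -0.496, 0.496]
contact_force: [-0.3, 0.4, 0.8]
gripper_width: 0.991
t 1.3 tcp [0.5418 0.357  0.2306] az 0.01592859782396028 ydir [-0.001  -0.0005 -1.    ] F [-0.3304  0.3527  0.8122] T [ 0.0159  0.0199 -0.0018] g 84.7
units [ 0.1235 -0.0909 -2.6863] turn6 -1.6226985789814776 tilt fix [ 0.0044 -0.0094  0.    ]
```

```bash
python3 -m jog '{"offset":[[0.1,-0.1,0],[0,0,-0.6],[0,0,-0.6],[0,0,-0.5],[0,0,-0.5],[0,0,-0.3],[0,0,-0.2],[0,0,0],[0,0,0]],"angular":[[0,0,-0.8],[0,0,-0.8],[0,0,0],[0,0,0],[0,0,0],[0,0,0],[0,0,0],[0,0,0],[0,0,0]],"jaw":[85,85,85,85,85,85,85,85,85]}'
python3 -c "
from h import *
st([.548,.3525,.0963],-.154)
snap('scene','s1.png');snap('top','t1.png')
import cv2
a=cv2.imread('pics/s1.png')[190:310,320:480];b=cv2.imread('pics/t1.png')[130:250,180:340]
cv2.imwrite('pics/m1.png',cv2.resize(__import__('numpy').hstack([a,b]),None,fx=2.5,fy=2.5))
"
```

```text
time: 2.2
tool_pos: [0.5466, 0.3535, 0.0973]
tool_rot: [-0.462, 0.461, -0.535, 0.536]
contact_force: [0.3, 0.7, 0.6]
gripper_width: 0.992
t 2.2 tcp [0.5466 0.3535 0.0973] az -0.14717524594285253 ydir [ 0.0013  0.0007 -1.    ] F [0.2732 0.6709 0.5692] T [-0.0006  0.0128 -0.0309] g 84.7
units [ 0.0281 -0.0201 -0.0204] turn6 -0.0651716006148888 tilt fix [-0.0063  0.0126  0.    ]
```

View pics/m1.png

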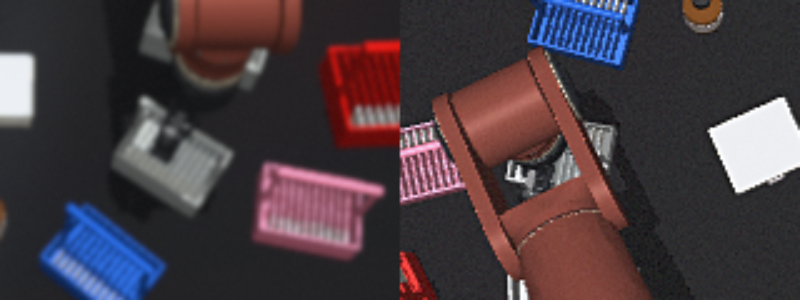

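The front finger stands inside the rack, on the +x side of the bar, at crop (177,130). I'm closing the jaws and lifting.

```bash
python3 -m jog '{"offset":[[0,0,0],[0,0,0],[0,0,0],[0,0,0],[0,0,0],[0,0,0],[0,0,0],[0,0,0],[0,0,0],[0,0,0]],"angular":[[0,0,0],[0,0,0],[0,0,0],[0,0,0],[0,0,0],[0,0,0],[0,0,0],[0,0,0],[0,0,0],[0,0,0]],"jaw":[60,40,20,5,0,0,0,0,0,0]}'
python3 -c "
from h import *
st()"
```

```text
time: 3.3
tool_pos: [0.546, 0.3532, 0.0962]
tool_rot: [0.462, -0.462, 0.535, -0.535]
contact_force: [0.8, 0.6, -1.3]
gripper_width: 0.093
t 3.3 tcp [0.546  0.3532 0.0962] az -0.14726869429062941 ydir [ 0.      0.0001 -1.    ] F [ 0.805   0.6323 -1.275 ] T [ 0.1106 -0.107  -0.0457] g 8.0
```

```bash
python3 -m jog '{"offset":[[0,0,0.1],[0,0,0.2],[0,0,0.3],[0,0,0.4],[0,0,0.4],[0,0,0.4],[0,0,0.2],[0,0,0],[0,0,0],[0,0,0]],"angular":[[0,0,0],[0,0,0],[0,0,0],[0,0,0],[0,0,0],[0,0,0],[0,0,0],[0,0,0],[0,0,0],[0,0,0]],"jaw":[0,0,0,0,0,0,0,0,0,0]}'
python3 -c "
from h import *
st()
snap('scene','s2.png');snap('top','t2.png')
a=cv2.imread('pics/s2.png')[150:310,320:480];b=cv2.imread('pics/t2.png')[110:270,170:330]
cv2.imwrite('pics/m2.png',cv2.resize(np.hstack([a,b]),None,fx=2.5,fy=2.5))
"
```

```text
time: 4.3
tool_pos: [0.5452, 0.3528, 0.1945]
tool_rot: [0.461, -0.463, 0.536, -0.535]
contact_force: [-0.1, 0.3, -4.8]
gripper_width: 0.095
t 4.3 tcp [0.5452 0.3528 0.1945] az -0.14720316533993633 ydir [-0.0026 -0.0013 -1.    ] F [-0.1183  0.2655 -4.8436] T [0.054  0.0388 0.0172] g 8.1
```

View pics/m2.png

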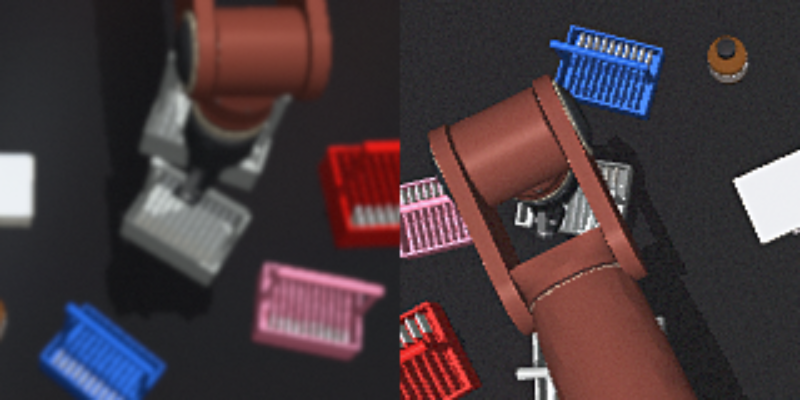

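Lifted and upright, with about 4.8 N at the wrist. I'm refining the fork position before carrying the rack over.

```bash
python3 - <<'E'
from h import *
for z,l in ((.306,'lips'),):
    for uv in ((456,178.7),(456,193.8),(428,176.3),(428,190.8)): print(l,uv,plane('top',*uv,z))
    for uv in ((214,131),(221.5,121),(235.5,142),(242.3,132)): print('scene',uv,plane('scene',*uv,z))
    print('dot z=.235 hinge',plane('top',429.5,97,.235),plane('top',455.5,99.5,.235),plane('scene',187.5,213,.235))
E
python3 -m jog '{"offset":[[0,0,0.2],[0,0,0.4],[0,0,0.4],[0,0,0.4],[0,0,0.4],[0,0,0.2],[0,0,0.1],[0,-0.1,0],[-0.05,-0.2,0],[-0.1,-0.3,0],[-0.1,-0.4,0],[-0.1,-0.4,0]],"angular":[[0,0,0],[0,0,0],[0,0,0],[0,0,0],[0,0,0],[0,0,0],[0,0,0],[0,0,0.1],[0,0,0.1],[0,0,0.1],[0,0,0.1],[0,0,0.1]],"jaw":[0,0,0,0,0,0,0,0,0,0,0,0]}'
python3 -m jog '{"offset":[[-0.1,-0.4,0],[-0.1,-0.4,0],[-0.1,-0.4,0],[-0.1,-0.4,0],[-0.1,-0.4,0],[-0.1,-0.4,0],[-0.1,-0.4,0],[-0.1,-0.4,0],[-0.1,-0.4,0],[-0.1,-0.4,0],[-0.1,-0.4,0],[-0.1,-0.4,0]],"angular":[[0,0,0],[0,0,0],[0,0,0],[0,0,0],[0,0,0],[0,0,0],[0,0,0],[0,0,0],[0,0,0],[0,0,0],[0,0,0],[0,0,0]],"jaw":[0,0,0,0,0,0,0,0,0,0,0,0]}'
python3 -m jog '{"offset":[[-0.1,-0.4,0],[-0.1,-0.4,0],[-0.1,-0.4,0],[-0.1,-0.4,0],[-0.1,-0.4,0],[-0.1,-0.4,0],[-0.1,-0.4,0],[-0.1,-0.4,0],[-0.1,-0.4,0],[0,-0.3,0],[0,-0.2,0],[0,0,0]],"angular":[[0,0,0],[0,0,0],[0,0,0],[0,0,0],[0,0,0],[0,0,0],[0,0,0],[0,0,0],[0,0,0],[0,0,0],[0,0,0],[0,0,0]],"jaw":[0,0,0,0,0,0,0,0,0,0,0,0]}'
python3 -c "
from h import *
st([.43,-.171,.301],-.0955)
"
```

```text
lips (456, 178.7) [ 0.5431 -0.2149  0.306 ]
lips (456, 193.8) [ 0.5052 -0.2134  0.306 ]
lips (428, 176.3) [ 0.5497 -0.1449  0.306 ]
lips (428, 190.8) [ 0.5133 -0.1437  0.306 ]
scene (214, 131) [ 0.5478 -0.2153  0.306 ]
scene (221.5, 121) [ 0.5075 -0.2156  0.306 ]
scene (235.5, 142) [ 0.5548 -0.1415  0.306 ]
scene (242.3, 132) [ 0.5161 -0.1424  0.306 ]
dot z=.235 hinge [ 0.7751 -0.1726  0.235 ] [ 0.7679 -0.2426  0.235 ] [ 0.7744 -0.1716  0.235 ]
time: 5.6
tool_pos: [0.5275, 0.2813, 0.3001]
tool_rot: [0.475, -0.477, 0.523, -0.523]
contact_force: [0.3, 0.1, -2.9]
gripper_width: 0.093
time: 6.8
tool_pos: [0.467, 0.0417, 0.3002]
tool_rot: [0.475, -0.476, 0.523, -0.523]
contact_force: [-0.4, 0.3, -3.5]
gripper_width: 0.092
time: 8.0
tool_pos: [0.4231, -0.1627, 0.3009]
tool_rot: [0.475, -0.475, 0.524, -0.523]
contact_force: [-0.0, 1.3, -3.7]
gripper_width: 0.089
t 8.0 tcp [ 0.4231 -0.1627  0.3009] az -0.09653002806989842 ydir [-0.0006  0.0002 -1.    ] F [-0.0193  1.2613 -3.7221] T [ 0.0666 -0.0471 -0.0215] g 7.6
units [ 0.1373 -0.1657  0.0025] turn6 0.009836043530865979 tilt fix [-0.0016 -0.0058 -0.    ]
```

```bash
python3 - <<'E'
from h import *
snap('scene','s3.png');snap('top','t3.png')
a=cv2.imread('pics/s3.png')[80:240,160:320];b=cv2.imread('pics/t3.png')[120:280,350:510]
cv2.imwrite('pics/m3.png',cv2.resize(np.hstack([a,b]),None,fx=2.5,fy=2.5))
st()
E
```

```text
t 8.1 tcp [ 0.4234 -0.1615  0.3011] az -0.09481120644595305 ydir [-0.0003  0.0009 -1.    ] F [-0.0136  0.2711 -4.1172] T [0.0435 0.0051 0.0035] g 8.2
```

View pics/m3.png

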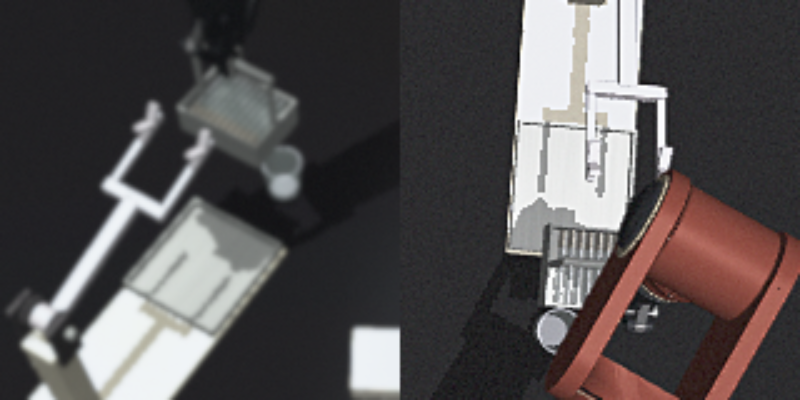

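```bash
python3 - <<'E'
from h import *
for k in(-.054,0,.054):
    print(k,proj('scene',[.4234-np.sin(-.095)*k,-.1615+np.cos(.095)*k,.320]),proj('top',[.4234-np.sin(-.095)*k,-.1615+np.cos(.095)*k,.320]))
for k in(-.036,0,.036):
    print('seat',proj('scene',[.529+.095*k,-.179+k,.297]))
a=cv2.imread('pics/s3.png')[85:155,205:285]
k=10;o=cv2.resize(a,None,fx=k,fy=k,interpolation=cv2.INTER_CUBIC);o=cv2.convertScaleAbs(o,alpha=1.6)
for j in range(0,80,10): cv2.putText(o,str(205+j),(j*k,8),0,.35,(0,255,255));cv2.line(o,(j*k,0),(j*k,700),(0,90,90),1)
for j in range(0,70,10): cv2.putText(o,str(85+j),(0,j*k+8),0,.35,(0,255,255));cv2.line(o,(0,j*k),(800,j*k),(0,90,90),1)
cv2.imwrite('pics/z9.png',o[:600])
E
```

```text
-0.054 [236.9359  96.6354] [459.8012 228.5696]
0 [252.1772 103.9448] [437.8048 226.6758]
0.054 [267.7486 111.4126] [415.7921 224.7806]
seat [218.8426 127.558 ]
seat [229.1306 132.7784]
seat [239.5704 138.0758]
```

View pics/z9.png

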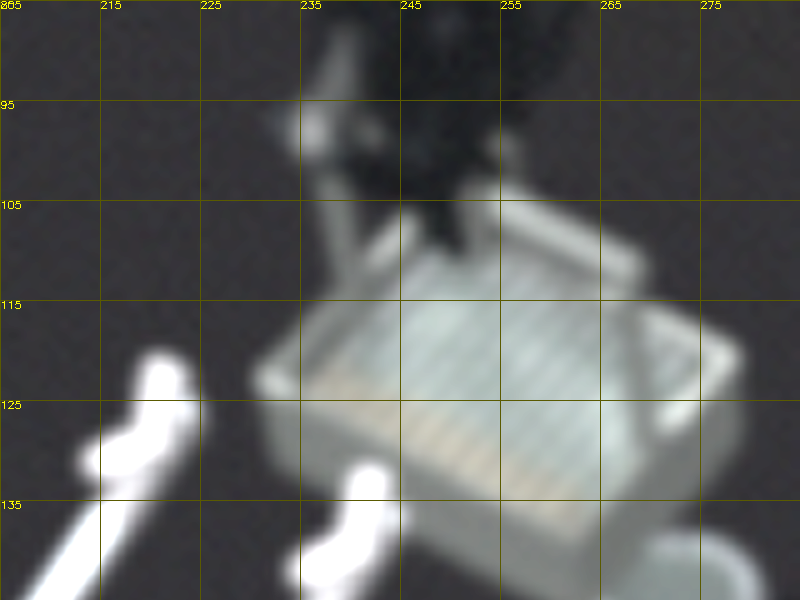

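```bash
python3 -m jog '{"offset":[[0.05,-0.15,0],[0.2,-0.02,0],[0.3,-0.03,0],[0.3,-0.03,0],[0.3,-0.03,0],[0.3,-0.03,0],[0.2,-0.02,0],[0.2,-0.02,0],[0.1,-0.01,0],[0,0,0],[0,0,0]],"angular":[[0,0,0],[0,0,0],[0,0,0],[0,0,0],[0,0,0],[0,0,0],[0,0,0],[0,0,0],[0,0,0],[0,0,0],[0,0,0]],"jaw":[0,0,0,0,0,0,0,0,0,0,0]}'
python3 - <<'E'
from h import *
snap('scene','s4.png');snap('top','t4.png')
st([.529,-.179,.278],-.0955)
a=cv2.imread('pics/s4.png')[105:165,195:275]
k=8;o=cv2.resize(a,None,fx=k,fy=k,interpolation=cv2.INTER_CUBIC)
b=cv2.resize(cv2.imread('pics/t4.png')[140:220,400:480],None,fx=6,fy=6)
cv2.imwrite('pics/m4.png',cv2.resize(np.hstack([o,b]),None,fx=.7,fy=.7))
cv2.imwrite('pics/m4a.png',o)
E
```

```text
time: 9.2
tool_pos: [0.5208, -0.1787, 0.3013]
tool_rot: [0.476, -0.476, 0.523, -0.523]
contact_force: [0.3, 0.5, -3.8]
gripper_width: 0.093
t 9.3 tcp [ 0.5207 -0.1788  0.3014] az -0.0950015693478937 ydir [-0.0001 -0.     -1.    ] F [-0.6742 -0.2647 -3.9456] T [ 0.0025 -0.0381 -0.0029] g 7.7
units [ 0.167  -0.0042 -0.4681] turn6 -0.004759662124273589 tilt fix [ 0.0004 -0.0006  0.    ]
```

View pics/m4.png

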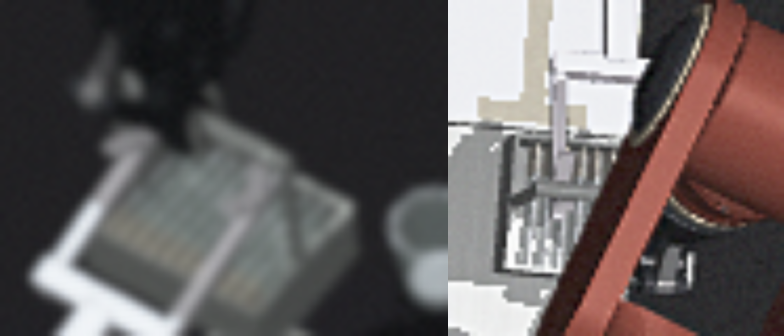

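View pics/s4.png

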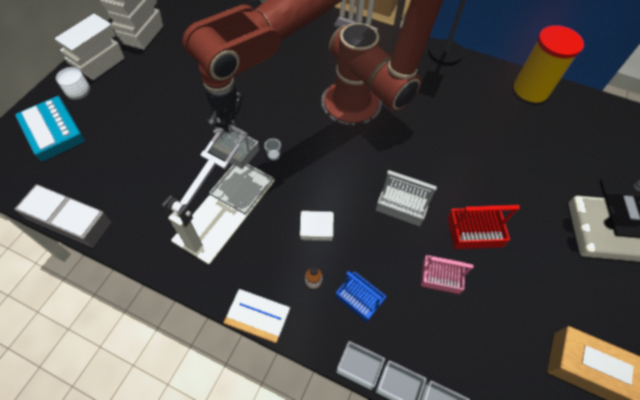

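```bash
python3 - <<'E'
from h import *
def c(i,u,v,w,h,k): 
    o=cv2.resize(i[v:v+h,u:u+w],None,fx=k,fy=k,interpolation=cv2.INTER_NEAREST)
    for a in range(0,w,5): cv2.putText(o,str(u+a),(a*k,8),0,.3,(0,255,255));cv2.line(o,(a*k,0),(a*k,h*k),(0,90,90),1)
    for a in range(0,h,5): cv2.putText(o,str(v+a),(0,a*k+8),0,.3,(0,255,255));cv2.line(o,(0,a*k),(w*k,a*k),(0,90,90),1)
    return o
t=cv2.imread('pics/t4.png');s=cv2.imread('pics/s4.png')
cv2.imwrite('pics/za.png',c(t,405,160,50,45,13))
cv2.imwrite('pics/zb.png',c(s,200,110,65,50,12))
y=-.095
for k in(0,.036,.054): print(k,proj('top',[.5208+.095*k,-.1787+k,.320]),'seat',proj('top',[.529+.095*k,-.179+k,.297]), 'scene bar',proj('scene',[.5208+.095*k,-.1787+k,.320]))
E
```

```text
0 [443.3439 186.9974] seat [440.9953 184.8634] scene bar [229.4856 125.5035]
0.036 [428.7411 185.7344] seat [426.6711 183.6241] scene bar [240.0658 130.8164]
0.054 [421.437  185.1027] seat [419.5064 183.0041] scene bar [245.4153 133.5028]
```

View pics/za.png

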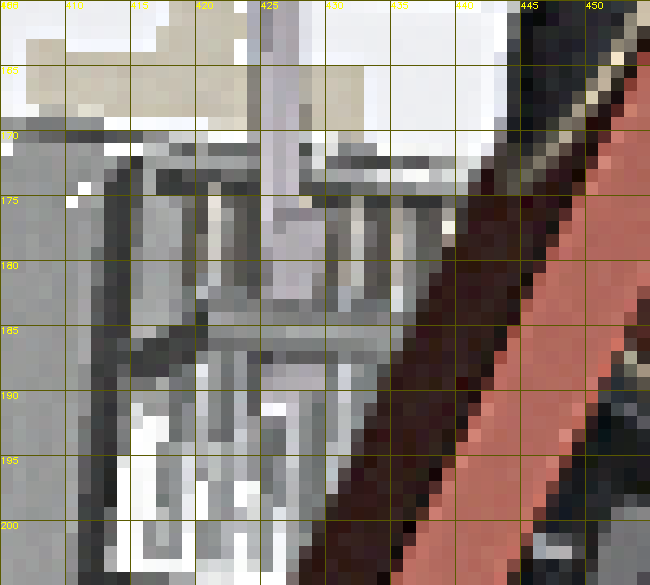

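View pics/zb.png

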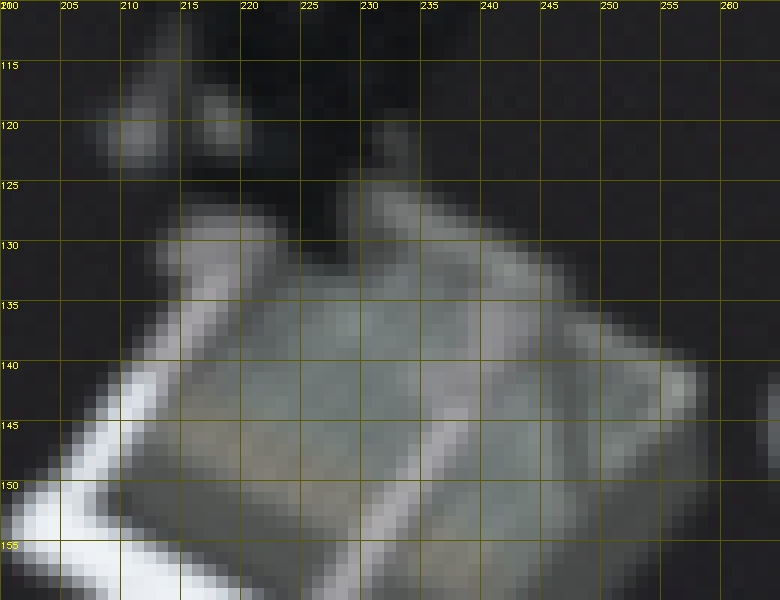

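Bar ends and notches line up: the bar at the +y prong is at top row ≈185.3, the notch at row ≈183.5, so it needs about 7–8 mm more towards the hinge. I'll sample the hanging weight, then shift over the notch.

```bash
cat >> h.py <<'E'
def avg(n):
    L=[];T=[]
    for i in range(n):
        manip.grab_frame('top');s=manip.state();L.append(s['contact_force']);T.append(s['ft_torque'])
    L=np.array(L);s=manip.state()
    print('t',round(s['time'],2),'tcp',s['tool_pos'],'F',L.mean(0),'+-',L.std(0)/np.sqrt(n),'T',np.mean(T,0),'g',round(s['gripper_width']*85.4,1));return L
E
python3 -m jog '{"offset":[[0.08,-0.01,0],[0.08,0,0],[0,0,0],[0,0,0],[0,0,0]],"angular":[[0,0,0],[0,0,0],[0,0,0],[0,0,0],[0,0,0]],"jaw":[0,0,0,0,0]}'
python3 -c "
from h import *
L=avg(20);print(L[:,2])"
```

```text
time: 9.8
tool_pos: [0.529, -0.1793, 0.3012]
tool_rot: [0.476, -0.476, 0.523, -0.523]
contact_force: [0.3, -0.7, -4.2]
gripper_width: 0.09
t 10.8 tcp [ 0.529  -0.1793  0.3013] F [ 0.2403 -0.1896 -4.1309] +- [0.1014 0.0921 0.0912] T [-0.007   0.0057  0.0013] g 7.9
[-3.3901 -4.5819 -3.8337 -4.2077 -4.1963 -4.3368 -4.0112 -4.3682 -3.5249
 -3.6964 -3.6064 -3.8672 -4.1587 -4.7951 -4.5285 -4.083  -4.8723 -4.0136
 -3.9177 -4.6289]
```

```bash
python3 -m jog '{"offset":[[0,0,-0.06],[0,0,-0.06],[0,0,-0.06],[0,0,-0.06],[0,0,-0.06],[0,0,-0.04],[0,0,-0.02],[0,0,0],[0,0,0]],"angular":[[0,0,0],[0,0,0],[0,0,0],[0,0,0],[0,0,0],[0,0,0],[0,0,0],[0,0,0],[0,0,0]],"jaw":[0,0,0,0,0,0,0,0,0]}'
python3 -c "
from h import *
L=avg(8)"
```

```text
time: 11.7
tool_pos: [0.5291, -0.1793, 0.2835]
tool_rot: [-0.476, 0.476, -0.523, 0.523]
contact_force: [0.4, 0.2, -5.4]
gripper_width: 0.093
t 12.1 tcp [ 0.529  -0.1793  0.2834] F [ 0.0345 -0.1597 -3.6651] +- [0.166  0.1463 0.1232] T [-0.0051  0.0254  0.0118] g 7.8
```

```bash
python3 -m jog '{"offset":[[0,0,-0.02],[0,0,-0.02],[0,0,-0.02],[0,0,-0.02],[0,0,-0.02],[0,0,-0.02],[0,0,0],[0,0,0]],"angular":[[0,0,0],[0,0,0],[0,0,0],[0,0,0],[0,0,0],[0,0,0],[0,0,0],[0,0,0]],"jaw":[0,0,0,0,0,0,0,0]}'
python3 -c "
from h import *
L=avg(10)"
```

```text
time: 12.9
tool_pos: [0.5289, -0.1793, 0.2777]
tool_rot: [-0.476, 0.476, -0.523, 0.523]
contact_force: [-2.8, 1.4, -1.5]
gripper_width: 0.093
t 13.4 tcp [ 0.5288 -0.1793  0.2772] F [-2.6399  0.5155 -1.0835] +- [0.1039 0.1705 0.0775] T [0.0847 0.4522 0.0051] g 8.0
```

```bash
python3 -m jog '{"offset":[[-0.02,0,0],[-0.02,0,0],[-0.02,0,0],[0,0,0],[0,0,0]],"angular":[[0,0,0],[0,0,0],[0,0,0],[0,0,0],[0,0,0]],"jaw":[0,0,0,0,0]}'
python3 -c "
from h import *
L=avg(10)"
```

```text
time: 13.9
tool_pos: [0.5276, -0.1794, 0.2777]
tool_rot: [-0.477, 0.475, -0.522, 0.524]
contact_force: [6.1, 0.7, -2.6]
gripper_width: 0.092
t 14.4 tcp [ 0.5276 -0.1794  0.2777] F [ 5.7181  0.0988 -3.0955] +- [0.1748 0.189  0.1805] T [-0.0442 -0.867   0.0298] g 7.6
```

```bash
python3 -m jog '{"offset":[[0.02,0,0],[0.02,0,0],[-0.004,0,-0.02],[-0.004,0,-0.02],[-0.004,0,-0.02],[-0.004,0,-0.02],[-0.004,0,-0.02],[-0.004,0,-0.02],[-0.004,0,-0.02],[-0.004,0,-0.02],[0,0,0],[0,0,0]],"angular":[[0,0,0],[0,0,0],[0,0,0],[0,0,0],[0,0,0],[0,0,0],[0,0,0],[0,0,0],[0,0,0],[0,0,0],[0,0,0],[0,0,0]],"jaw":[0,0,0,0,0,0,0,0,0,0,0,0]}'
python3 -c "
from h import *
L=avg(10)"
```

```text
time: 15.6
tool_pos: [0.5264, -0.1793, 0.2693]
tool_rot: [-0.476, 0.476, -0.523, 0.523]
contact_force: [2.7, 0.2, -1.2]
gripper_width: 0.09
t 16.1 tcp [ 0.5264 -0.1793  0.2693] F [ 2.6069  0.2571 -1.7142] +- [0.1417 0.192  0.1822] T [ 0.0281 -0.4369  0.0123] g 7.9
```

```bash
python3 -m jog '{"offset":[[-0.002,0,-0.02],[-0.002,0,-0.02],[-0.002,0,-0.02],[-0.002,0,-0.02],[-0.002,0,-0.02],[-0.002,0,-0.02],[-0.003,0,-0.02],[-0.003,0,-0.02],[-0.003,0,-0.02],[-0.003,0,-0.02],[0,0,0],[0,0,0]],"angular":[[0,0,0],[0,0,0],[0,0,0],[0,0,0],[0,0,0],[0,0,0],[0,0,0],[0,0,0],[0,0,0],[0,0,0],[0,0,0],[0,0,0]],"jaw":[0,0,0,0,0,0,0,0,0,0,0,0]}'
python3 -c "
from h import *
L=avg(10)"
```

```text
time: 17.3
tool_pos: [0.5247, -0.1792, 0.2591]
tool_rot: [0.475, -0.476, 0.524, -0.523]
contact_force: [-5.1, 1.9, -0.4]
gripper_width: 0.092
t 17.8 tcp [ 0.5247 -0.1792  0.2592] F [-4.9093  1.9837 -0.0509] +- [0.1291 0.1001 0.1392] T [0.3302 0.7924 0.0149] g 7.9
```

```bash
python3 -m jog '{"offset":[[-0.01,0.005,0],[-0.01,0.005,0],[-0.003,0,-0.02],[-0.003,0,-0.02],[-0.003,0,-0.02],[-0.003,0,-0.02],[-0.003,0,-0.02],[-0.003,0,-0.02],[-0.003,0,-0.02],[-0.003,0,-0.02],[0,0,0],[0,0,0]],"angular":[[0,0,0],[0,0,0],[0,0,0],[0,0,0],[0,0,0],[0,0,0],[0,0,0],[0,0,0],[0,0,0],[0,0,0],[0,0,0],[0,0,0]],"jaw":[0,0,0,0,0,0,0,0,0,0,0,0]}'
python3 -c "
from h import *
L=avg(10)"
```

```text
time: 19.0
tool_pos: [0.5233, -0.1789, 0.2514]
tool_rot: [-0.476, 0.476, -0.523, 0.523]
contact_force: [1.8, -0.8, -1.6]
gripper_width: 0.093
t 19.5 tcp [ 0.5232 -0.1789  0.2514] F [ 3.8939 -1.5136 -1.2986] +- [0.129  0.1162 0.1469] T [-0.2113 -0.6235  0.0326] g 7.9
```

```bash
python3 -m jog '{"offset":[[0.008,-0.004,0],[-0.002,0,-0.02],[-0.002,0,-0.02],[-0.002,0,-0.02],[-0.002,0,-0.02],[-0.002,0,-0.02],[-0.002,0,-0.02],[-0.002,0,-0.02],[-0.002,0,-0.02],[0,0,0],[0,0,0]],"angular":[[0,0,0],[0,0,0],[0,0,0],[0,0,0],[0,0,0],[0,0,0],[0,0,0],[0,0,0],[0,0,0],[0,0,0],[0,0,0]],"jaw":[0,0,0,0,0,0,0,0,0,0,0]}'
python3 -c "
from h import *
L=avg(10)"
```

```text
time: 20.6
tool_pos: [0.5223, -0.1789, 0.2432]
tool_rot: [0.476, -0.476, 0.523, -0.523]
contact_force: [-0.5, 1.2, 0.1]
gripper_width: 0.095
t 21.1 tcp [ 0.5224 -0.1789  0.2432] F [-1.4846  1.3376 -0.0817] +- [0.229  0.1382 0.1568] T [0.2266 0.2577 0.0439] g 8.2
```

```bash
python3 -m jog '{"offset":[[-0.004,0.004,0],[-0.002,0,-0.02],[-0.002,0,-0.02],[-0.002,0,-0.02],[-0.002,0,-0.02],[-0.002,0,-0.02],[-0.002,0,-0.02],[0,0,0],[0,0,0],[0,0,0]],"angular":[[0,0,0],[0,0,0],[0,0,0],[0,0,0],[0,0,0],[0,0,0],[0,0,0],[0,0,0],[0,0,0],[0,0,0]],"jaw":[0,0,0,0,0,0,0,0,0,0]}'
python3 -c "
from h import *
L=avg(14)
snap('scene','s5.png')"
```

```text
time: 22.1
tool_pos: [0.5218, -0.1788, 0.2374]
tool_rot: [-0.476, 0.476, -0.523, 0.523]
contact_force: [-1.5, 0.5, -0.6]
gripper_width: 0.088
t 22.8 tcp [ 0.5218 -0.1788  0.2373] F [-1.4565  0.5568  0.0607] +- [0.1384 0.0724 0.1335] T [0.1329 0.2226 0.0228] g 7.9
```

```bash
python3 -c "
import cv2
a=cv2.imread('pics/s5.png')[100:220,160:280];cv2.imwrite('pics/m5.png',cv2.resize(a,None,fx=5,fy=5,interpolation=cv2.INTER_CUBIC))"
```

```text
(no output)
```

View pics/m5.png

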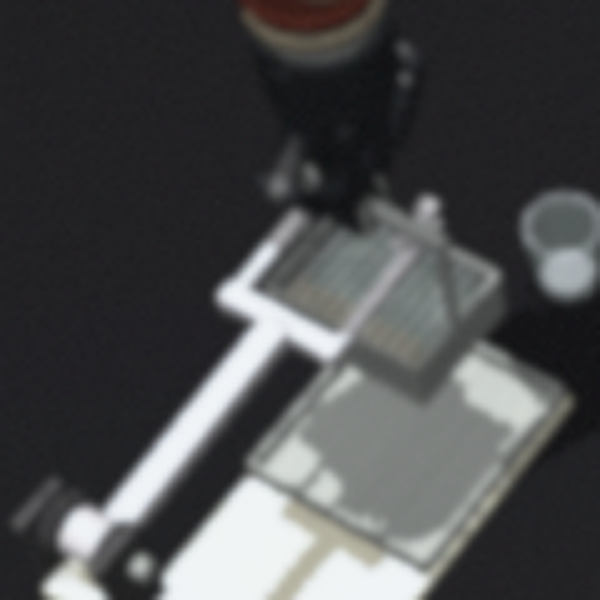

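The bar sits in both notches with the arm sunk about 41 mm and the vertical force near zero. I'll relieve the remaining level force.

```bash
python3 -m jog '{"offset":[[-0.004,0.003,0],[0,0,0],[0,0,0],[0,0,0]],"angular":[[0,0,0],[0,0,0],[0,0,0],[0,0,0]],"jaw":[0,0,0,0]}'
python3 -c "
from h import *
L=avg(30)"
```

```text
time: 23.25
tool_pos: [0.5218, -0.1788, 0.2374]
tool_rot: [-0.476, 0.476, -0.523, 0.523]
contact_force: [0.1, 0.1, 0.2]
gripper_width: 0.094
t 24.75 tcp [ 0.5217 -0.1787  0.2374] F [ 1.2535 -1.1621 -0.2985] +- [0.1687 0.1176 0.0746] T [-0.1818 -0.2209  0.0389] g 7.9
```

```bash
python3 -m jog '{"offset":[[0.002,-0.002,0],[-0.002,0,-0.02],[-0.001,0,-0.02],[-0.001,0,-0.02],[0,0,0],[0,0,0],[0,0,0]],"angular":[[0,0,0],[0,0,0],[0,0,0],[0,0,0],[0,0,0],[0,0,0],[0,0,0]],"jaw":[0,0,0,0,0,0,0]}'
python3 -c "
from h import *
L=avg(30)"
```

```text
time: 25.45
tool_pos: [0.5215, -0.1787, 0.2343]
tool_rot: [0.476, -0.476, 0.523, -0.523]
contact_force: [1.8, -0.6, 0.7]
gripper_width: 0.093
t 26.95 tcp [ 0.5215 -0.1787  0.2343] F [ 1.5929 -0.7394 -0.0764] +- [0.075  0.0964 0.0832] T [-0.1082 -0.2616  0.033 ] g 8.0
```

```bash
python3 -m jog '{"offset":[[0.003,-0.002,0],[0,0,0],[0,0,0],[0,0,0]],"angular":[[0,0,0],[0,0,0],[0,0,0],[0,0,0]],"jaw":[0,0,0,0]}'
python3 -c "
from h import *
L=avg(20)"
```

```text
time: 27.35
tool_pos: [0.5215, -0.1787, 0.2342]
tool_rot: [0.476, -0.476, 0.523, -0.523]
contact_force: [0.4, 0.8, -0.7]
gripper_width: 0.096
t 28.35 tcp [ 0.5215 -0.1788  0.2342] F [-0.7526  1.0542  0.1778] +- [0.1625 0.1277 0.1232] T [0.1437 0.1216 0.0424] g 7.7
```

```bash
python3 -m jog '{"offset":[[-0.001,0.002,0],[0,0,0],[0,0,0],[0,0,0],[0,0,0],[0,0,0],[0,0,0],[0,0,0],[0,0,0],[0,0,0]],"angular":[[0,0,0],[0,0,0],[0,0,0],[0,0,0],[0,0,0],[0,0,0],[0,0,0],[0,0,0],[0,0,0],[0,0,0]],"jaw":[4,7,8,8.5,9,9.5,10,10.5,11,11.5]}'
python3 -c "
from h import *
L=avg(6)"
```

```text
time: 29.35
tool_pos: [0.5218, -0.1789, 0.2345]
tool_rot: [-0.476, 0.476, -0.523, 0.523]
contact_force: [-0.0, 0.7, -0.5]
gripper_width: 0.136
t 29.65 tcp [ 0.5216 -0.1788  0.2343] F [-0.1526  0.0525 -0.2356] +- [0.2176 0.1791 0.1854] T [0.0278 0.0241 0.0184] g 11.6
```

```bash
python3 -m jog '{"offset":[[0,0,0],[0,0,0],[0,0,0],[0,0,0],[0,0,0],[0,0,0],[0,0,0],[0,0,0]],"angular":[[0,0,0],[0,0,0],[0,0,0],[0,0,0],[0,0,0],[0,0,0],[0,0,0],[0,0,0]],"jaw":[13,16,20,25,30,35,40,40]}'
python3 -c "
from h import *
L=avg(4)
snap('scene','s6.png')
a=cv2.imread('pics/s6.png')[100:220,160:280];cv2.imwrite('pics/m6.png',cv2.resize(a,None,fx=5,fy=5,interpolation=cv2.INTER_CUBIC))"
```

```text
time: 30.45
tool_pos: [0.5216, -0.1788, 0.2343]
tool_rot: [0.476, -0.476, 0.523, -0.523]
contact_force: [0.1, -0.5, -0.3]
gripper_width: 0.47
t 30.65 tcp [ 0.5216 -0.1787  0.2343] F [ 0.105   0.4628 -0.11  ] +- [0.2571 0.4276 0.1314] T [0.0022 0.0328 0.    ] g 40.2
```

View pics/m6.png

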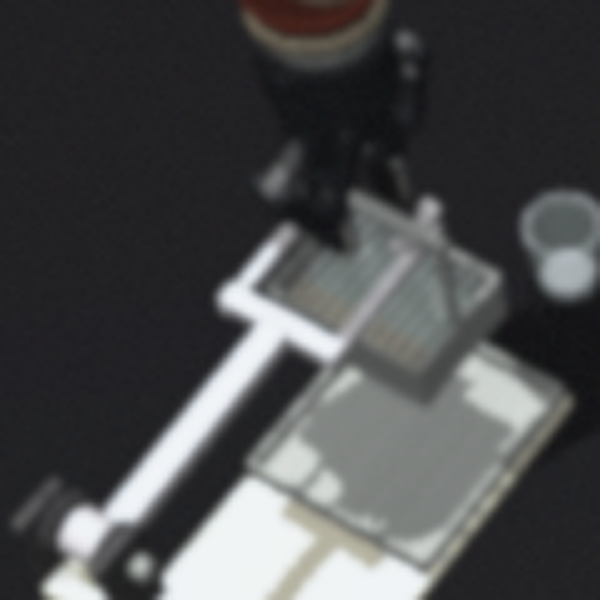

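The jaws are open and the rack stays in place, so I'm retreating straight up.

```bash
python3 -m jog '{"offset":[[0,0,0.1],[0,0,0.2],[0,0,0.3],[0,0,0.4],[0,0,0.4],[0,0,0.4],[0,0,0.4],[0,0,0.4],[-0.4,0,0.4],[-0.4,0,0.2],[-0.4,0,0],[-0.2,0,0]],"angular":[[0,0,0],[0,0,0],[0,0,0],[0,0,0],[0,0,0],[0,0,0],[0,0,0],[0,0,0],[0,0,0],[0,0,0],[0,0,0],[0,0,0]],"jaw":[40,40,40,40,40,40,40,40,40,40,40,40]}'
python3 -m jog '{"offset":[[-0.4,0.4,0],[-0.4,0.4,0],[-0.4,0.4,0],[0,0.5,0],[0,0.5,0],[0,0.5,0],[0,0.5,0],[0,0.5,0],[0,0,0],[0,0,0],[0,0,0],[0,0,0]],"angular":[[0,0,0],[0,0,0],[0,0,0],[0,0,0],[0,0,0],[0,0,0],[0,0,0],[0,0,0],[0,0,0],[0,0,0],[0,0,0],[0,0,0]],"jaw":[40,40,40,40,40,40,40,40,40,40,40,40]}'
python3 -c "
from h import *
L=avg(4)
import time
snap('scene','s7.png');snap('top','t7.png')
avg(6);snap('scene','s8.png')
d=cv2.absdiff(cv2.imread('pics/s7.png'),cv2.imread('pics/s8.png'))[100:260,150:290];print('diff',d.max(),d.mean())
a=cv2.imread('pics/s7.png')[80:240,160:320];b=cv2.imread('pics/t7.png')[80:240,360:520];cv2.imwrite('pics/m7.png',cv2.resize(np.hstack([a,b]),None,fx=2.5,fy=2.5,interpolation=cv2.INTER_CUBIC))"
```

```text
time: 31.9
tool_pos: [0.4509, -0.1789, 0.3969]
tool_rot: [-0.476, 0.475, -0.522, 0.525]
contact_force: [0.6, -0.4, -0.1]
gripper_width: 0.47
time: 33.1
tool_pos: [0.3917, 0.0055, 0.3943]
tool_rot: [0.475, -0.475, 0.523, -0.523]
contact_force: [-0.4, 0.3, 0.8]
gripper_width: 0.471
t 33.3 tcp [0.3916 0.0058 0.3943] F [-0.1178 -0.2319 -0.0674] +- [0.2979 0.0846 0.0845] T [0.0123 0.0059 0.0132] g 39.8
t 33.7 tcp [0.3916 0.0063 0.3943] F [0.1236 0.0744 0.071 ] +- [0.1572 0.1756 0.1637] T [ 0.0131  0.0019 -0.0191] g 39.8
diff 6 0.7914285714285715
```

View pics/m7.png

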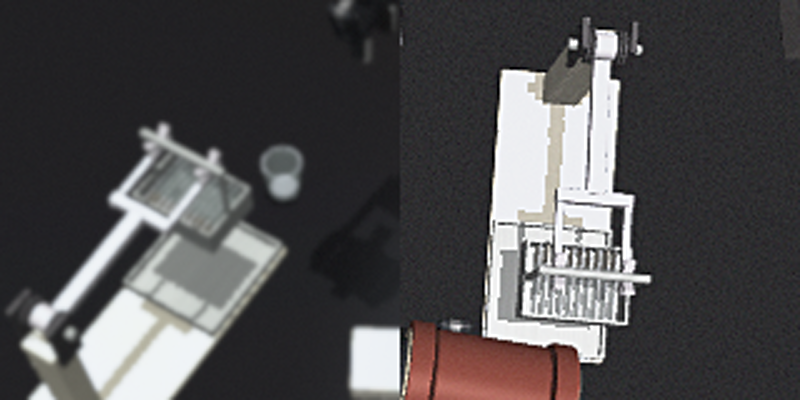

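View pics/t7.png

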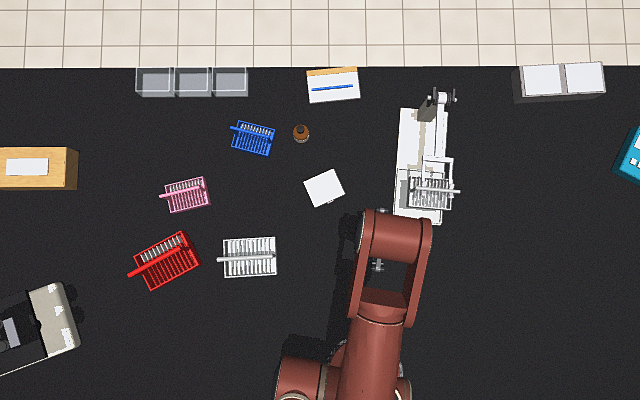

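The bar lies across both prongs, square and upright. Two pictures 0.4 s apart differ only by image noise, so I'm handing in.

```bash
python3 -c "
from h import *
print(manip.job_done());st()"
```

```text
the job is handed in; nothing more can be done
None
the job is handed in; nothing more can be done
```

The smaller white rack now hangs from its top bar in both notches of the forked spring arm. The gripper is clear of everything, and I handed the job in at about 34 s of the 72 s allowed; `job_done()` gives no verdict.

- **Carrying:** I gripped the rack at the middle of its bar and measured its hanging weight at about 4.1 N. I brought it in level from the fork's tip side and lowered it along the arm's arc, about 1 mm every 0.1 s. I corrected sideways each time the level force built up.
- **Letting go:** I let go with the arm sunk about 44 mm. Just before that, the force on the grip averaged about 0.2 N vertically and about 1 N level, so the arm was carrying the whole load to within sensor noise.
- **Last checks:** The last pictures show the bar across both prongs, square and upright. Two pictures 0.4 s apart showed no movement beyond image noise. The force on the tool was about zero, and the slide box, bottle, jar and look-alike racks appear where they were.
- **Disagreements:** The two cameras disagreed by about 4–5 mm on the bar ends and up to about 4 mm on the fork, so force feedback settled the final fit. The level force swung between about −5 and +6 N on the way down. The closed grip read about 8 mm on the 10 mm bar, but it held without slipping.

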